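# Index and lock the hallway key turntable

### The job

Lift the red lever out of its free notch so that its sprung latch rides on the turntable's hidden index ring, and turn the key turntable clockwise by its dark finger post until the tin cup has come round roughly to the white arrow and the latch is felt to catch. Then throw the lever fully home, down into the white-marked notch, so that the turntable is locked there. Keep the key, the pink fob and the standing bell on the turntable, and leave the other things on the shelf where they are.

Things in the scene. Friction and masses are not known exactly. Their poses are not given: they have to be found in the camera images.
- base: Fixed wooden base of the unit: a plate 300 x 270 mm, 12 mm thick, with a 210 x 155 mm extension on its +y side that carries the lever. Origin on the shelf surface under the turntable's axis; z up, -x towards the white arrow, +y towards the lever. Positions 'in base' use this frame. Place and yaw vary.
- deck (a joint): Angle (rad) of the turntable, a wooden deck 260 mm across, top 52 mm above the shelf, turning with light friction about base z. 0: tin cup at the white arrow; grows anticlockwise seen from above; starts at 0.5 to 1.1, so turn it clockwise. The cup's index notch catches at an unknown angle within 0.3 either side of 0; other stations catch a quarter turn away.
- post_grip (a point): Point on the axis of the dark wooden finger post, 18 mm below its top. The post is fixed on the deck, 105 mm from the turntable's axis, a quarter turn anticlockwise of the cup seen from above: 22 mm diameter, 70 mm tall above the deck, top 122 mm above the shelf.
- latch (a point): Where the lever's latch meets the index ring hidden under the deck, in base x = 0, y = 118, z = 23 mm. With the lever lifted out of its free notch and let go, a spring presses the latch on the ring's rim; when the deck is turned slowly the latch springs into the 18 mm wide notch and stops the deck firmly (1 degree of play). Until then the lever cannot go home.
- arrow (a point): Tip region of the white arrow painted on the base's -x edge, 139 mm from the turntable's axis, 12 mm above the shelf.
- cup_mouth (a point): Centre of the mouth of the tin cup, 137 mm above the shelf. The cup is fixed on the deck, 66 mm across, 85 mm tall, centred 88 mm from the turntable's axis.
- pivot (a point): Vertical pivot axis of the lever, in base at x = -51, y = 159 mm; the point is 12 mm above the shelf.
- lever (a joint): Swing (rad) of the lever about its pivot, clockwise seen from above. At v the arm points along (sin(v - 0.2), cos(v - 0.2)) in base x, y. 0.02: free notch (start). 0.14 to 0.17: latch on the ring's rim, blocked. 0.27 to 0.31: latch sprung part way into the index notch. 0.38: fully home, in the white-marked notch. A spring of 2.5 N m/rad draws it to 0.33 from either side; stop at 0.42.
- lift (a joint): Upward tilt (rad) of the lever's arm about a level hinge on the pivot axis, 56 mm above the shelf; a spring holds it down (about 1.5 N at the red grip). 0: down in a notch. The brass pin under the arm clears the gate only above 0.12 (red grip raised 17 mm); resting on the land between the two notches it reads about 0.12. Stop at 0.35.
- knob_grip (a point): Point on the axis of the upright red grip at the end of the lever's steel arm (145 mm from the pivot): 28 mm diameter, 50 mm tall, tapering below; its top is 111 mm and this point 92 mm above the shelf with the arm down; the arm's top face lies at 61 mm. It moves with the lever.
- marked_notch (a point): The white-marked notch in the dark steel gate, at its top edge, 45 mm above the shelf, 85 mm from the pivot; the notch is 10 mm deep. The free notch is 30 mm from it towards -x of the base.
- key: Loose bronze skeleton key lying on the deck, 114 mm long, 9 mm thick; origin near the middle of its shank, on its underside, x towards the bit.
- fob: Loose pink eraser-shaped fob on the deck, 60 x 28 x 14 mm; origin centre of underside.
- bell: Loose chrome bell standing on the deck, 46 mm across, 52 mm tall; origin centre of underside, z up.
- glasses_case: Loose blue glasses case on the shelf, 160 x 65 x 45 mm; origin centre of underside.
- gel_bottle: Loose gel bottle on the shelf, 56 mm across, 140 mm tall; origin centre of underside.
- candle_jar: Loose amber glass jar on the shelf, 72 mm across, 70 mm tall; origin centre of underside.
- torch_box: Loose cardboard box on the shelf, 120 x 70 x 50 mm; origin centre of underside.
Things that resemble listed ones, but are neither listed nor needed, are in the scene too. Several things have the shape of the fob; the one meant has the colours described above.

How it is judged:
By the outcome, as a careful person would: the job done as asked, in the order asked, and still so for the second after the job is handed in, with the robot touching nothing.
It also fails if it takes over 64 s, if anything falls off the work surface, if the arm or the gripper's body presses on something with over 40 N, if the wrist force passes 120 N, or if a joint passes its speed limit or range.

### The arm

A 6-joint arm with a two-finger parallel gripper is mounted at the origin on the work surface. World frame = base frame: x ahead of the robot, y to its left, z up, the work surface at z = 0. Lengths are in mm, angles in rad, forces in N, time in s.
With the tool pointing down it reaches from about 350 to 775 mm from the base axis. Payload 7.3 kg.
Tool frame: the origin (TCP) lies midway between the tips of the shut fingers; the grasp point (between the pads) lies 19 mm behind it; z points along the fingers, y is the line along which they close (so a half turn about z gives the same grasp; the last joint's range is limited). The gripper opens to 92 mm and grips with 3 to 60 N. Pads are 19 mm wide; open, the fingers measure 130 mm over their backs; the gripper's body (75 mm by 190 mm) begins 47 mm behind the grasp point.
Start: joints at [1.171, 0.342, 1.524, -0, 1.275, -0.146], TCP at [131.803, 508.205, 226.741] pointing down, gripper open.
Joint ranges: [-2.53, 2.53], [-0.77, 2.02], [0.04, 2.7], [-1, 4.14], [0.28, 2.66], [-3.11, 3.11]. Speed limits (rad/s): [2.57, 2.57, 3.14, 3.14, 3.14, 3.14].

### API

Orientations are given as [roll, pitch, yaw] about the fixed x, y, z axes, in that order (R = Rz(yaw) Ry(pitch) Rx(roll)).
In Python, from plant import bot gives the robot as it stands.
- The arm moves only by the tool servo_tool, never from a script. Its argument "deltas" is a list of rows, each a list of 2 entries, a list of its own where there are three numbers: the shift along the tool's x, y, z in m, then the turn, a rotation vector about the tool's x, y, z in degrees. A call has 1 to 20 rows; each row shifts and turns the commanded pose from where the row before left it, along the tool's axes as they then stand; what a row does not reach is not made up. A row lasts 1/8 s, in which the tool goes at most 62.5 mm and 10.7 degrees, less where a joint would pass 70% of its speed; a pose out of reach is approached as far as the arm can. A call with a gripper value outside its range is refused whole. "fingers" is the opening, from 0 (shut) to 1 (fully open), set as the call begins (left out, the last holds). The fingers move at their own pace and stop on an object; the grip force is fixed at half the most. Time passes only in rows, so rows that do not move let the fingers close. It gives the time, the measured TCP pose, the force, the opening and the grip force at its end, in the units of the state.
- bot.get_obs(): the state, without advancing time (a new reading comes with each control period).
- bot.capture(name): name is "scene" or "top" or "wrist"; returns the picture (384x512x3 uint8, red, green, blue); there is no depth.
- bot.camera_model(name): a dict with "mtx" (3x3 intrinsics, pixels), "dist" ([k1, k2, p1, p2, k3] as OpenCV has them; the pictures are not rectified), "xyz" and "rotation" of the camera in the world. Camera axes: x right, y down, z forward; pixel columns grow to the right and rows downward; lengths in mm; the calibration is good to about 2 mm. A picture is of the moment at which its call begins: read the wrist's pose just before it. camera_model takes no time and is no camera call; for the wrist camera it gives the pose at the moment of the call.
- bot.close_job(): hands the job in; it is judged then, once.
The state is a dict: "time": time; "joint_positions": joint angles; "dq": joint speeds; "tau": joint torques, N m; "tool_pos": TCP position; "tcp_rot": TCP orientation; "contact_force": force on the tool from outside, world axes, zero at the start; "moment": the same for the moment, N m; "grip_width": finger opening in mm; "finger_force": force on a finger pad.
Only numpy, scipy, OpenCV 4.12 (cv2) and the standard library are available. Lean on these libraries where they do the work, as an engineer would, in place of code of your own. Each camera call takes 0.05 s, during which the arm holds its last target. There are 200 camera calls.

## Working session

There is one attempt and no reset: what is moved stays moved. The work goes in short steps, Python scripts to look and compute and a tool call to move; the robot and the scene stay as the last step left them, time stands still between calls to the robot, and variables do not carry over. Pictures are saved under pics/ and viewed, at most 10 in all, crops included, and the job is handed in when it is done.

Besides the shell and the picture viewer there is one more tool, called after "Call:" by a JSON object that holds its "fn" and its "kwargs", one argument or row to a line. servo_tool: Moves the arm, as the interface text tells. Its arguments: {"type":"object","properties":{"deltas":{"type":"array"},"fingers":{"type":"number"}},"required":["deltas"]}

```bash
mkdir -p pics; ls; python3 - <<'E'
from plant import bot
import cv2
for n in ("scene","top"):
    im=bot.capture(n); cv2.imwrite(f"pics/{n}0.png",im[:,:,::-1])
    m=bot.camera_model(n); print(n,m)
o=bot.get_obs(); print(o['tool_pos'],o['tcp_rot'],o['time'])
E
```

```text
pics
scene {'mtx': array([[382.97417847,   0.        , 261.96801439],
       [  0.        , 382.97417847, 191.04682237],
       [  0.        ,   0.        ,   1.        ]]), 'dist': array([0.02117147, 0.        , 0.        , 0.        , 0.        ]), 'xyz': array([1050.70934421,  220.46605263, 1109.81998686]), 'rotation': array([-2.60712899,  0.00728423,  1.91847127])}
top {'mtx': array([[397.28957183,   0.        , 251.72051799],
       [  0.        , 397.28957183, 193.78415117],
       [  0.        ,   0.        ,   1.        ]]), 'dist': array([-0.05980426,  0.        ,  0.        ,  0.        ,  0.        ]), 'xyz': array([ 348.45469345,  -18.12249708, 1142.98096704]), 'rotation': array([-2.99641351,  0.02734018, -1.54110879])}
[131.6384949  507.86229881 226.10091549] [-3.14023198e+00 -2.34230801e-04  2.88782608e+00] 0.1
```

View pics/scene0.png

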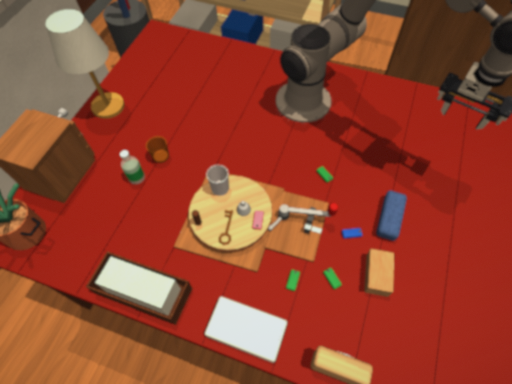

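View pics/top0.png

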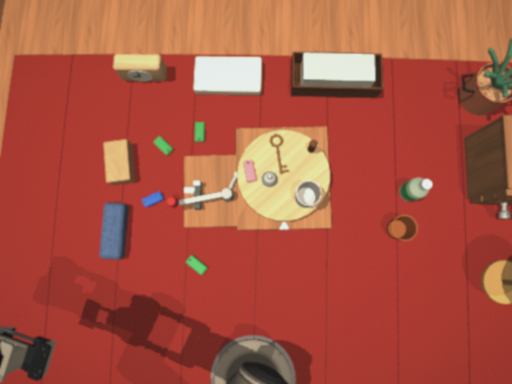

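The scene view shows the turntable at about (230,213), with the red lever grip at (333,208). The top view has the deck at (284,174), cup (309,194), post (312,146), arrow (284,226), lever grip (171,201) and pivot (227,194). The pink fob is at (250,171), and the green and blue erasers are decoys.

```bash
cat > h.py <<'E'
import numpy as np, cv2
from scipy.spatial.transform import Rotation as R
from plant import bot
def ray(n,uv,m=None):
    m=m or bot.camera_model(n)
    p=cv2.undistortPoints(np.array(uv,float).reshape(-1,1,2),m['mtx'],m['dist'])[:,0]
    r=m['rotation']; Rm=R.from_euler('xyz',r).as_matrix() if np.shape(r)==(3,) else np.array(r)
    return m['xyz'],np.c_[p,np.ones(len(p))]@Rm.T
def onz(n,uv,z,m=None):
    o,d=ray(n,uv,m); return o+d*((z-o[2])/d[:,2])[:,None]
def pix(n,P,m=None):
    m=m or bot.camera_model(n)
    Rm=R.from_euler('xyz',m['rotation']).as_matrix()
    q=(np.atleast_2d(P)-m['xyz'])@Rm
    return cv2.projectPoints(q,np.zeros(3),np.zeros(3),m['mtx'],m['dist'])[0][:,0]
E
python3 - <<'E'
from h import *
im=cv2.imread('pics/top0.png'); s=cv2.imread('pics/scene0.png')
cv2.imwrite('pics/crop.png',np.hstack([cv2.resize(im[115:240,145:345],(800,500),interpolation=cv2.INTER_CUBIC)]))
# deck: yellow-ish mask
hsv=cv2.cvtColor(im,cv2.COLOR_BGR2HSV)
for nm,(u,v),z in [('deck',(284,174.5),52),('arrow',(284,226),12),('knob',(171.5,201.5),105),('pivot',(227,194.5),61)]:
    print(nm,onz('top',[(u,v)],z).round(0))
print(hsv[150,265],hsv[220,250],hsv[220,320])
red=lambda h:((h[...,0]<6)|(h[...,0]>174))&(h[...,1]>170)
for n,i,box in (('top',im,(160,190,185,215)),('scene',s,(325,200,342,218))):
    h=cv2.cvtColor(i,cv2.COLOR_BGR2HSV); x0,y0,x1,y1=box
    print(n,h[y0:y1:2,x0:x1:2,2])
E
```

```text
deck [[564. -72.  52.]]
arrow [[423. -77.  12.]]
knob [[473. 227. 105.]]
pivot [[502.  84.  61.]]
[ 28  81 231] [ 13 140 218] [ 13 142 217]
top [[169 177 179 178 177 179 177 178 178 176 178 173 215]
 [133 153 177 179 178 179 177 177 175 176 178 172 203]
 [173 105 162 178 178 178 174 166 162 168 176 172 191]
 [201 123 151 178 176 187 175 154 155 159 173 173 194]
 [208 148 131 179 212 224 219 175 132 146 159 164 183]
 [146 116 157 193 223 226 227 203 124 116 151 162 207]
 [156 173 178 194 223 227 226 196 119 108 159 165 182]
 [178 179 180 182 203 217 204 153 100 117 149 151 143]
 [178 178 178 179 178 170 143 115 129 162 174 167 141]
 [178 179 178 178 179 178 169 164 174 177 178 171 146]
 [177 178 179 178 177 179 178 178 180 178 179 173 184]
 [178 178 178 178 178 179 179 178 178 179 179 174 202]
 [178 179 178 178 179 179 179 178 178 179 179 175 202]]
scene [[156 160 166 166 166 167 166 167 167]
 [180 178 165 166 178 175 168 167 166]
 [204 190 161 200 219 212 179 166 167]
 [205 174 150 211 224 223 197 168 166]
 [202 158 127 184 213 214 185 167 166]
 [181 130  96 130 160 162 157 166 167]
 [146 117  89  97 109 124 156 166 166]
 [132 115  94  99 114 142 164 167 168]
 [131 138 124 136 152 163 167 167 167]]
```

View pics/crop.png

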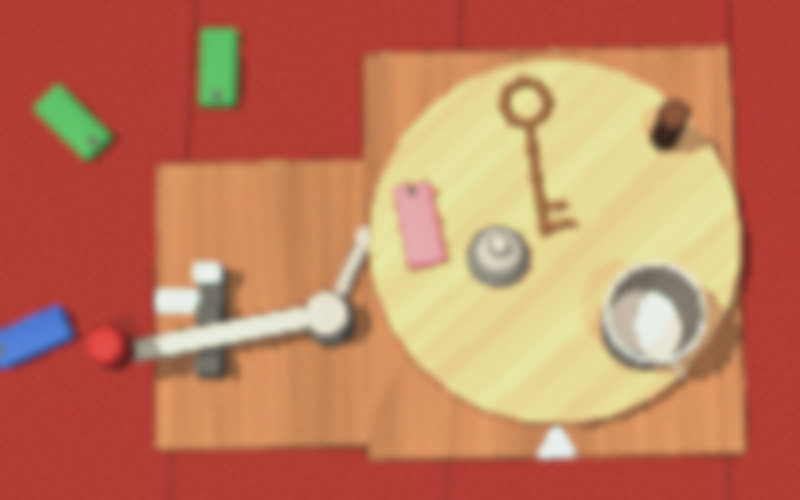

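The crop (4x, origin 145,115) confirms these positions:

| Item | Crop pixel | Notes |
|---|---|---|
| Red round grip on the steel arm | (106,345) | The lever, not an eraser |
| Dark post top | (678,108) | |
| Cup mouth | (655,314) | |
| Pink fob | (420,224) | Decoys are green (76,122), green (218,68) and blue (30,337) |
| White-marked notch | (208,270) | |

```bash
python3 - <<'E'
from h import *
from scipy.optimize import least_squares
c=lambda u,v:(145+u/4,115+v/4)
T=[(c(557,241),52,(0,0)),(c(557,443),12,(-139,0)),(c(329,314),63,(-51,159)),(c(106,344),109,(-51+145*np.sin(-.18),159+145*np.cos(-.18)))]
W=np.array([onz('top',[p],z)[0,:2] for p,z,_ in T]); B=np.array([b for *_,b in T])
rot=lambda a:np.array([[np.cos(a),-np.sin(a)],[np.sin(a),np.cos(a)]])
f=lambda q:(B@rot(q[2]).T+q[:2]-W).ravel()
s=least_squares(f,[562,-72,.04]); print(s.x.round(3),f(s.x).round(1))
# scene-view check
P=lambda b,z:np.r_[rot(s.x[2])@np.array(b)+s.x[:2],z]
print('scene px knob(333,208?)',pix('scene',P(B[3],105)),'pivot',pix('scene',P(B[2],63)),'deck',pix('scene',P((0,0),52)))
for nm,p,z in (('cup',c(655,313),137),('posttop',c(680,108),122)):
    w=onz('top',[p],z)[0,:2]; b=rot(-s.x[2])@(w-s.x[:2]); print(nm,w,b,np.hypot(*b),np.arctan2(b[1],b[0]))
for v in (.02,.15,.3,.38): print(v,P((-51+145*np.sin(v-.2),159+145*np.cos(v-.2)),92).round(1))
E
```

```text
[ 5.61842e+02 -7.27530e+01  3.70000e-02] [ 0.2  0.  -0.6 -0.4  0.5  0.8 -0.1 -0.4]
scene px knob(333,208?) [[332.29168764 206.53055457]] pivot [[283.12885484 207.72419871]] deck [[229.48983039 209.53726077]]
cup [ 499.83060206 -131.84875996] [-64.12890984 -56.79001629] 85.65992661817945 -2.4168128107684974
posttop [ 639.48304024 -148.97104508] [ 74.80464053 -79.0036319 ] 108.79939382699357 -0.8126915501587205
0.02 [473.9 225.9  92. ]
0.15 [492.5 228.7  92. ]
0.3 [514.3 229.   92. ]
0.38 [525.8 227.8  92. ]
```

Call:
{"fn": "servo_tool", "kwargs": {
  "deltas": [
    [[-0.0402,-0.0187,0],[0,0,0]],
    [[-0.0402,-0.0187,0],[0,0,0]],
    [[-0.0402,-0.0187,0],[0,0,0]],
    [[-0.0402,-0.0187,0],[0,0,0]],
    [[-0.0402,-0.0187,0],[0,0,0]],
    [[-0.0402,-0.0187,0],[0,0,0]],
    [[-0.0402,-0.0187,0],[0,0,0]],
    [[-0.0402,-0.0187,0],[0,0,0]],
    [[-0.0402,-0.0187,0],[0,0,0]],
    [[-0.0402,-0.0187,0],[0,0,0]],
    [[0,0,0],[0,0,9]],
    [[0,0,0],[0,0,9]],
    [[0,0,0],[0,0,9]],
    [[0,0,0],[0,0,9]],
    [[0,0,0],[0,0,9]],
    [[0,0,0],[0,0,9]],
    [[0,0,0],[0,0,9]],
    [[0,0,0],[0,0,0]]
  ],
  "fingers": 0.8
}}

```text
time: 2.35
tool_pos: [473.8, 226.2, 226.4]
tcp_rot: [-3.141, -0.0, 1.79]
contact_force: [0.4, -0.1, -1.3]
grip_width: 73.3
finger_force: 0.0
```

```bash
python3 - <<'E'
from h import *
m=bot.camera_model('wrist'); im=bot.capture('wrist')
cv2.imwrite("pics/w1.png",im[:,:,::-1]); print(m['xyz'],m['rotation'])
o=bot.get_obs(); print(o['tool_pos'],o['tcp_rot'],o['joint_positions'],pix('wrist',[[473.9,225.9,109]],m))
E
```

```text
[457.46692672 303.54888161 383.61510604] [2.84449842e+00 9.55374422e-04 2.18761165e-01]
[473.79455616 226.20265636 226.43201247] [-3.14092503e+00 -1.87359748e-05  1.79140728e+00] [2.99347668e-01 3.42684741e-01 1.52396506e+00 7.44081275e-05
 1.27560693e+00 7.87150428e-02] [[255.4167478  182.42281305]]
```

View pics/w1.png

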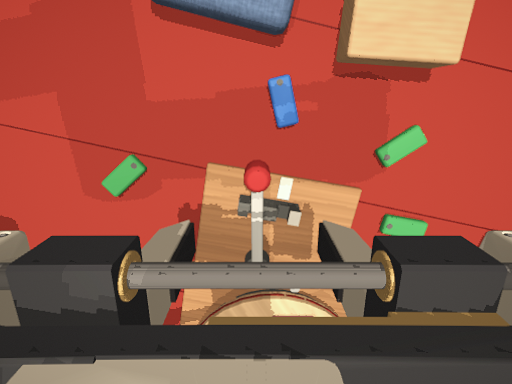

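The wrist view shows the red grip at (257,176), centred between the fingers as predicted. The arm runs down to the pivot, the gate is at (268,209) and the white mark at (286,187).

Call:
{"fn": "servo_tool", "kwargs": {
  "deltas": [
    [[0.002,0,0.03],[0,0,0]],
    [[0,0,0.03],[0,0,0]],
    [[0,0,0.03],[0,0,0]],
    [[0,0,0.03],[0,0,0]],
    [[0,0,0.02],[0,0,0]],
    [[0,0,0.012],[0,0,0]],
    [[0,0,0],[0,0,0]]
  ]
}}

```text
time: 3.28
tool_pos: [473.2, 228.1, 74.2]
tcp_rot: [-3.14, 0.0, 1.79]
contact_force: [-0.8, -0.4, -0.1]
grip_width: 73.5
finger_force: 0.0
```

Call:
{"fn": "servo_tool", "kwargs": {
  "deltas": [
    [[0,0,0],[0,0,0]],
    [[0,0,0],[0,0,0]],
    [[0,0,0],[0,0,0]],
    [[0,0,0],[0,0,0]],
    [[0,0,0],[0,0,0]],
    [[0,0,0],[0,0,0]]
  ],
  "fingers": 0.2
}}

```text
time: 4.03
tool_pos: [473.8, 228.3, 74.8]
tcp_rot: [3.141, -0.0, 1.788]
contact_force: [0.3, 0.0, -0.0]
grip_width: 27.0
finger_force: 30.0
```

Call:
{"fn": "servo_tool", "kwargs": {
  "deltas": [
    [[-0.0004,0,-0.003],[0,1.2,0]],
    [[-0.0004,0,-0.003],[0,1.2,0]],
    [[-0.0004,0,-0.003],[0,1.2,0]],
    [[-0.0004,0,-0.003],[0,1.2,0]],
    [[-0.0004,0,-0.003],[0,1.2,0]],
    [[-0.0004,0,-0.003],[0,1.2,0]],
    [[-0.0004,0,-0.003],[0,1.2,0]],
    [[-0.0004,0,-0.003],[0,1.2,0]],
    [[0,0,0],[0,0,0]]
  ]
}}

```text
time: 5.15
tool_pos: [475.3, 223.3, 98.9]
tcp_rot: [3.14, -0.168, 1.787]
contact_force: [5.6, 0.6, -1.5]
grip_width: 26.7
finger_force: 30.0
```

Call:
{"fn": "servo_tool", "kwargs": {
  "deltas": [
    [[0,0.003,0],[0,0,1.2]],
    [[0,0.003,0],[0,0,1.2]],
    [[0,0.003,0],[0,0,1.2]],
    [[0,0.003,0],[0,0,1.2]],
    [[0,0.003,0],[0,0,1.2]],
    [[0,0,0],[0,0,0]]
  ]
}}

```text
time: 5.9
tool_pos: [489.5, 226.0, 98.2]
tcp_rot: [-3.124, -0.167, 1.682]
contact_force: [2.8, -0.4, -2.0]
grip_width: 27.1
finger_force: 30.2
```

Call:
{"fn": "servo_tool", "kwargs": {
  "deltas": [
    [[0.0004,0.001,0.0025],[0,-1,0]],
    [[0.0004,0.001,0.0025],[0,-1,0]],
    [[0,0,0],[0,0,0]]
  ]
}}

```text
time: 6.28
tool_pos: [490.5, 227.7, 92.9]
tcp_rot: [-3.123, -0.131, 1.683]
contact_force: [1.7, -4.6, -2.6]
grip_width: 27.0
finger_force: 30.2
```

Call:
{"fn": "servo_tool", "kwargs": {
  "deltas": [
    [[0,0,0],[0,0,0]],
    [[0,0,0],[0,0,0]],
    [[0,0,0],[0,0,0]],
    [[0,0,0],[0,0,0]]
  ],
  "fingers": 0.8
}}

```text
time: 6.78
tool_pos: [490.7, 228.0, 93.5]
tcp_rot: [-3.123, -0.132, 1.683]
contact_force: [0.7, 0.3, -0.8]
grip_width: 62.6
finger_force: 0.0
```

Call:
{"fn": "servo_tool", "kwargs": {
  "deltas": [
    [[0,0,-0.03],[0,-1.9,0]],
    [[0,0,-0.03],[0,-1.9,0]],
    [[0,0,-0.03],[0,-1.9,0]],
    [[0,0,-0.03],[0,-1.9,0]],
    [[0,0,0],[0,0,0]]
  ]
}}

```text
time: 7.4
tool_pos: [495.2, 219.1, 215.2]
tcp_rot: [-3.129, -0.0, 1.686]
contact_force: [-1.1, -0.1, -0.2]
grip_width: 73.4
finger_force: 0.0
```

```bash
python3 - <<'E'
from h import *
m=bot.camera_model('wrist'); im=bot.capture('wrist')[:,:,::-1]; t=bot.capture('top')[:,:,::-1]
cv2.imwrite("pics/w2.png",np.hstack([cv2.resize(im,(400,300)),cv2.resize(t[125:245,150:310],(400,300))]))
def P(v,l=0):
    # knob top with lift
    r=145*np.cos(l)-55*np.sin(l); z=56+145*np.sin(l)+55*np.cos(l)-2
    b=np.array((-51+r*np.sin(v-.2),159+r*np.cos(v-.2))); a=.037
    return (561.84+np.cos(a)*b[0]-np.sin(a)*b[1],-72.75+np.sin(a)*b[0]+np.cos(a)*b[1],z)
h=cv2.cvtColor(im.copy(),cv2.COLOR_BGR2HSV)
for v in (.02,.08,.12,.15,.2): print(v,pix('wrist',[P(v,.12)],m),P(v,.12))
o=bot.get_obs();print(o['tool_pos'],o['tcp_rot'])
E
```

```text
0.02 [[234.18020316 189.16821062]] (np.float64(475.41669250525644), np.float64(218.40597980746048), np.float64(125.96274502885595))
0.08 [[243.43413256 188.5655497 ]] (np.float64(483.51416809729983), np.float64(219.93810851939082), np.float64(125.96274502885595))
0.12 [[249.63078921 188.45901378]] (np.float64(488.95724193843165), np.float64(220.68851028412143), np.float64(125.96274502885595))
0.15 [[254.28251406 188.5345732 ]] (np.float64(493.0568607603237), np.float64(221.1081276473208), np.float64(125.96274502885595))
0.2 [[262.02556479 188.95643095]] (np.float64(499.91160338775177), np.float64(221.5336670878737), np.float64(125.96274502885595))
[493.82157224 218.312956   212.4419957 ] [-3.12343348e+00  5.04666872e-04  1.68529054e+00]
```

View pics/w2.png

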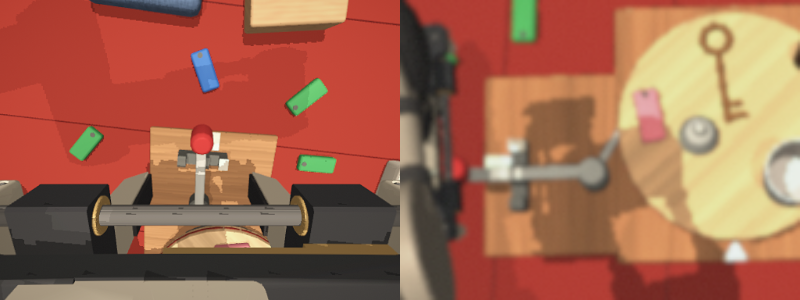

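The wrist half shows the red grip at (202,134), lifted and on the land: v≈0.16, so the latch is on the rim. Nothing else has moved. Next is the post.

Call:
{"fn": "servo_tool", "kwargs": {
  "deltas": [
    [[-0.0474,0.0124,0],[0,0,0]],
    [[-0.0474,0.0124,0],[0,0,0]],
    [[-0.0474,0.0124,0],[0,0,0]],
    [[-0.0474,0.0124,0],[0,0,0]],
    [[-0.0474,0.0124,0],[0,0,0]],
    [[-0.0474,0.0124,0],[0,0,0]],
    [[-0.0474,0.0124,0],[0,0,0]],
    [[-0.0474,0.0124,0],[0,0,0]],
    [[0,0,0],[0,0,8.6]],
    [[0,0,0],[0,0,8.6]],
    [[0,0,0],[0,0,8.6]],
    [[0,0,0],[0,0,8.6]],
    [[0,0,0],[0,0,8.6]],
    [[0,0,0],[0,0,8.6]],
    [[0,0,0],[0,0,0]],
    [[0,0,0],[0,0,0]]
  ],
  "fingers": 0.65
}}

```text
time: 9.5
tool_pos: [635.7, -147.2, 210.6]
tcp_rot: [-3.13, 0.015, 0.787]
contact_force: [0.2, 0.5, -0.3]
grip_width: 59.9
finger_force: 0.0
```

```bash
python3 - <<'E'
from h import *
m=bot.camera_model('wrist'); im=bot.capture('wrist')[:,:,::-1]
cv2.imwrite("pics/w3.png",im)
a=.745-np.pi/2+.037
print(pix('wrist',[[561.84+105*np.cos(a),-72.75+105*np.sin(a),122]],m))
E
```

```text
[[256.63692538 190.45131595]]
```

View pics/w3.png

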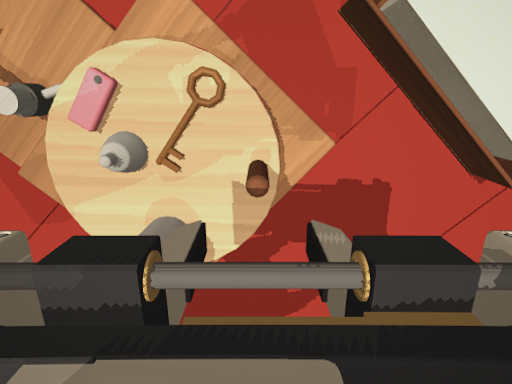

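The wrist view shows the dark post top at (257,186), centred between the fingers, with the cup at (165,235), clear of the left finger. The key, fob and bell are undisturbed.

Call:
{"fn": "servo_tool", "kwargs": {
  "deltas": [
    [[0.001,0,0.03],[0,0,0]],
    [[0,0,0.03],[0,0,0]],
    [[0,0,0.03],[0,0,0]],
    [[0,0,0.02],[0,0,0]],
    [[0,0,0.014],[0,0,0]],
    [[0,0,0],[0,0,0]]
  ]
}}

```text
time: 10.3
tool_pos: [634.1, -146.6, 86.6]
tcp_rot: [-3.13, 0.015, 0.785]
contact_force: [0.3, 0.4, 0.4]
grip_width: 59.4
finger_force: 0.0
```

Call:
{"fn": "servo_tool", "kwargs": {
  "deltas": [
    [[0,0,0],[0,0,0]],
    [[0,0,0],[0,0,0]],
    [[0,0,0],[0,0,0]],
    [[0,0,0],[0,0,0]],
    [[0,0,0],[0,0,0]]
  ],
  "fingers": 0.1
}}

```text
time: 10.92
tool_pos: [635.2, -147.3, 87.9]
tcp_rot: [-3.133, 0.014, 0.784]
contact_force: [1.8, -2.4, 1.0]
grip_width: 21.6
finger_force: 30.0
```

Call:
{"fn": "servo_tool", "kwargs": {
  "deltas": [
    [[-0.0009,0,0],[0,0,0.5]],
    [[-0.00183,-2e-05,0],[0,0,1]],
    [[-0.00275,-4e-05,0],[0,0,1.5]],
    [[-0.00275,-4e-05,0],[0,0,1.5]],
    [[-0.00275,-4e-05,0],[0,0,1.5]],
    [[-0.00275,-4e-05,0],[0,0,1.5]],
    [[-0.00275,-4e-05,0],[0,0,1.5]],
    [[-0.00275,-4e-05,0],[0,0,1.5]],
    [[-0.00275,-4e-05,0],[0,0,1.5]],
    [[-0.00275,-4e-05,0],[0,0,1.5]],
    [[-0.00275,-4e-05,0],[0,0,1.5]],
    [[-0.00275,-4e-05,0],[0,0,1.5]],
    [[-0.00275,-4e-05,0],[0,0,1.5]],
    [[-0.00183,-2e-05,0],[0,0,1]],
    [[-0.0009,0,0],[0,0,0.5]],
    [[0,0,0],[0,0,0]]
  ]
}}

```text
time: 12.92
tool_pos: [605.0, -166.9, 87.9]
tcp_rot: [-3.136, 0.018, 0.444]
contact_force: [2.2, 2.7, -1.8]
grip_width: 21.1
finger_force: 30.0
```

Call:
{"fn": "servo_tool", "kwargs": {
  "deltas": [
    [[-0.00092,-1e-05,0],[0,0,0.5]],
    [[-0.00092,-1e-05,0],[0,0,0.5]],
    [[-0.00092,-1e-05,0],[0,0,0.5]],
    [[-0.00092,-1e-05,0],[0,0,0.5]],
    [[-0.00092,-1e-05,0],[0,0,0.5]],
    [[-0.00092,-1e-05,0],[0,0,0.5]],
    [[-0.00092,-1e-05,0],[0,0,0.5]],
    [[-0.00092,-1e-05,0],[0,0,0.5]]
  ]
}}

```text
time: 13.92
tool_pos: [598.2, -169.6, 87.9]
tcp_rot: [-3.136, 0.018, 0.374]
contact_force: [0.3, 5.1, -2.4]
grip_width: 21.2
finger_force: 30.0
```

Call:
{"fn": "servo_tool", "kwargs": {
  "deltas": [
    [[-0.00092,-1e-05,0],[0,0,0.5]],
    [[-0.00092,-1e-05,0],[0,0,0.5]],
    [[-0.00092,-1e-05,0],[0,0,0.5]],
    [[-0.00092,-1e-05,0],[0,0,0.5]],
    [[-0.00092,-1e-05,0],[0,0,0.5]],
    [[-0.00092,-1e-05,0],[0,0,0.5]]
  ]
}}

```text
time: 14.68
tool_pos: [593.1, -171.3, 87.9]
tcp_rot: [-3.137, 0.018, 0.321]
contact_force: [2.0, 6.4, -4.0]
grip_width: 21.6
finger_force: 30.0
```

Call:
{"fn": "servo_tool", "kwargs": {
  "deltas": [
    [[-0.00092,-0.0001,0],[0,0,0.5]],
    [[-0.00092,-0.0001,0],[0,0,0.5]],
    [[-0.00092,-0.0001,0],[0,0,0.5]],
    [[-0.00092,-0.0001,0],[0,0,0.5]],
    [[-0.00092,-0.0001,0],[0,0,0.5]],
    [[-0.00092,-0.0001,0],[0,0,0.5]]
  ]
}}

```text
time: 15.42
tool_pos: [588.1, -172.6, 87.9]
tcp_rot: [-3.139, 0.017, 0.269]
contact_force: [3.9, 5.1, -5.6]
grip_width: 21.2
finger_force: 30.0
```

Call:
{"fn": "servo_tool", "kwargs": {
  "deltas": [
    [[-0.00092,-0.0001,0],[0,0,0.5]],
    [[-0.00092,-0.0001,0],[0,0,0.5]],
    [[-0.00092,-0.0001,0],[0,0,0.5]],
    [[-0.00092,-0.0001,0],[0,0,0.5]],
    [[-0.00092,-0.0001,0],[0,0,0.5]],
    [[-0.00092,-0.0001,0],[0,0,0.5]]
  ]
}}

```text
time: 16.18
tool_pos: [582.2, -173.8, 87.9]
tcp_rot: [-3.14, 0.018, 0.217]
contact_force: [3.8, 2.8, -10.2]
grip_width: 21.3
finger_force: 30.0
```

Call:
{"fn": "servo_tool", "kwargs": {
  "deltas": [
    [[-0.00092,-0.0001,0],[0,0,0.5]],
    [[-0.00092,-0.0001,0],[0,0,0.5]],
    [[-0.00092,-0.0001,0],[0,0,0.5]],
    [[-0.00092,-0.0001,0],[0,0,0.5]],
    [[-0.00092,-0.0001,0],[0,0,0.5]],
    [[-0.00092,-0.0001,0],[0,0,0.5]]
  ]
}}

```text
time: 16.92
tool_pos: [576.8, -174.6, 88.0]
tcp_rot: [-3.142, 0.018, 0.164]
contact_force: [4.9, -1.4, -20.7]
grip_width: 21.4
finger_force: 30.0
```

The z force is building because the tool is slightly tilted and climbs as it moves. I'll take that out.

Call:
{"fn": "servo_tool", "kwargs": {
  "deltas": [
    [[0,0,0.0005],[0,0,0]],
    [[0,0,0.0005],[0,0,0]],
    [[0,0,0],[0,0,0]]
  ]
}}

```text
time: 17.3
tool_pos: [576.7, -174.6, 87.9]
tcp_rot: [3.141, 0.018, 0.165]
contact_force: [-0.1, -3.0, -13.4]
grip_width: 21.2
finger_force: 30.0
```

Call:
{"fn": "servo_tool", "kwargs": {
  "deltas": [
    [[-0.00092,-2e-05,0.0004],[0,0,0.5]],
    [[-0.00092,-2e-05,0.0004],[0,0,0.5]],
    [[-0.00092,-2e-05,0.0004],[0,0,0.5]],
    [[-0.00092,-2e-05,0.0002],[0,0,0.5]],
    [[-0.00092,-2e-05,2e-05],[0,0,0.5]],
    [[-0.00092,-2e-05,2e-05],[0,0,0.5]]
  ]
}}

```text
time: 18.05
tool_pos: [572.6, -175.1, 87.8]
tcp_rot: [3.139, 0.014, 0.112]
contact_force: [1.6, 0.9, 7.2]
grip_width: 21.1
finger_force: 30.0
```

Call:
{"fn": "servo_tool", "kwargs": {
  "deltas": [
    [[-0.00092,-2e-05,2e-05],[0,0,0.5]],
    [[-0.00092,-2e-05,2e-05],[0,0,0.5]],
    [[-0.00092,-2e-05,2e-05],[0,0,0.5]],
    [[-0.00092,-2e-05,2e-05],[0,0,0.5]],
    [[-0.00092,-2e-05,2e-05],[0,0,0.5]],
    [[-0.00092,-2e-05,2e-05],[0,0,0.5]]
  ]
}}

```text
time: 18.8
tool_pos: [566.5, -175.4, 87.8]
tcp_rot: [3.139, 0.016, 0.059]
contact_force: [0.8, 2.1, 8.2]
grip_width: 21.2
finger_force: 30.0
```

Call:
{"fn": "servo_tool", "kwargs": {
  "deltas": [
    [[-0.00092,-4e-05,-0.0001],[0,0,0.5]],
    [[-0.00092,-4e-05,-0.0001],[0,0,0.5]],
    [[-0.00092,-4e-05,-0.0001],[0,0,0.5]],
    [[-0.00092,-4e-05,-0.0001],[0,0,0.5]],
    [[-0.00092,-4e-05,0],[0,0,0.5]],
    [[-0.00092,-4e-05,0],[0,0,0.5]]
  ]
}}

```text
time: 19.55
tool_pos: [562.5, -175.4, 87.8]
tcp_rot: [3.138, 0.012, 0.007]
contact_force: [9.2, 1.6, 4.6]
grip_width: 20.7
finger_force: 30.0
```

Call:
{"fn": "servo_tool", "kwargs": {
  "deltas": [
    [[-0.00092,-4e-05,0],[0,0,0.5]],
    [[-0.00092,-4e-05,0],[0,0,0.5]],
    [[-0.00092,-4e-05,0],[0,0,0.5]],
    [[-0.00092,-4e-05,0],[0,0,0.5]],
    [[-0.00092,-4e-05,0],[0,0,0.5]],
    [[-0.00092,-4e-05,0],[0,0,0.5]]
  ]
}}

```text
time: 20.3
tool_pos: [556.9, -175.2, 87.8]
tcp_rot: [3.137, 0.012, -0.045]
contact_force: [8.1, 1.2, 5.0]
grip_width: 21.5
finger_force: 30.0
```

```bash
python3 - <<'E'
from h import *
s=bot.capture('scene')[:,:,::-1]; t=bot.capture('top')[:,:,::-1]
cv2.imwrite("pics/m4.png",np.vstack([cv2.resize(s[160:265,170:350],(515,300),interpolation=cv2.INTER_CUBIC),cv2.resize(t[125:240,150:347],(515,300),interpolation=cv2.INTER_CUBIC)]))
E
```

```text
(no output)
```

View pics/m4.png

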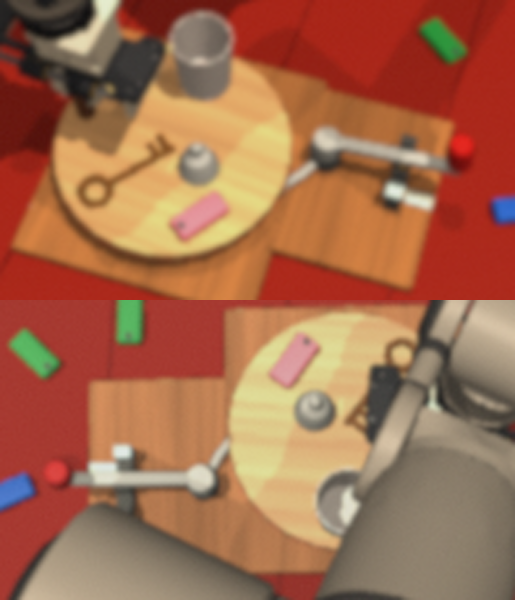

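The scene half shows the cup mouth at (203,40) and the red grip at (461,152). The top half shows the grip at (57,473). The lever looks little moved and the loose things are still on the deck.

```bash
python3 - <<'E'
from h import *
a=.037; rot=lambda a:np.array([[np.cos(a),-np.sin(a)],[np.sin(a),np.cos(a)]])
inb=lambda w:rot(-a)@(w[:2]-np.array([561.84,-72.75]))
c=inb(onz('scene',[(170+203*.3495,160+40*.35)],137)[0]); print('cup',c,np.hypot(*c),'theta',np.arctan2(-c[1],-c[0]))
for n,p in(('top',(150+57/2.614,125+(473-300)/2.609)),('scene',(170+461*.3495,160+148*.35))):
    k=inb(onz(n,[p],122)[0])-[-51,159]; print(n,k,np.hypot(*k),'v',np.arctan2(k[0],k[1])+.2)
o=bot.get_obs();t=inb(o['tool_pos']); print('tool theta',np.arctan2(t[1],t[0])+np.pi/2,np.hypot(*t),o['contact_force'],o['moment'])
E
```

```text
cup [-84.71673186  12.993941  ] 85.7074510153535 theta -0.1521949433596663
top [ -1.75942145 139.82719011] 139.83825892528458 v 0.18741783626014377
scene [  1.94061436 142.75768388] 142.7708733950766 v 0.21359292740653288
tool theta -0.08831664327909916 102.59393846933398 [6.3538438  1.37092484 4.42659811] [ 0.53175091 -0.73902098  0.21508153]
```

Not caught yet, so I'll keep turning.

Call:
{"fn": "servo_tool", "kwargs": {
  "deltas": [
    [[-0.00092,-4e-05,-0.0001],[0,0,0.5]],
    [[-0.00092,-4e-05,-0.0001],[0,0,0.5]],
    [[-0.00092,-4e-05,0],[0,0,0.5]],
    [[-0.00092,-4e-05,0],[0,0,0.5]],
    [[-0.00092,-4e-05,0],[0,0,0.5]],
    [[-0.00092,-4e-05,0],[0,0,0.5]]
  ]
}}

```text
time: 21.15
tool_pos: [549.6, -174.5, 87.8]
tcp_rot: [3.137, 0.016, -0.098]
contact_force: [2.4, -0.5, 7.1]
grip_width: 21.1
finger_force: 30.0
```

Call:
{"fn": "servo_tool", "kwargs": {
  "deltas": [
    [[-0.00092,-4e-05,0],[0,0,0.5]],
    [[-0.00092,-4e-05,0],[0,0,0.5]],
    [[-0.00092,-4e-05,0],[0,0,0.5]],
    [[-0.00092,-4e-05,0],[0,0,0.5]]
  ]
}}

```text
time: 21.65
tool_pos: [546.2, -174.0, 87.8]
tcp_rot: [3.136, 0.016, -0.133]
contact_force: [3.9, 0.2, 5.7]
grip_width: 21.1
finger_force: 30.0
```

Call:
{"fn": "servo_tool", "kwargs": {
  "deltas": [
    [[-0.00092,-4e-05,0],[0,0,0.5]],
    [[-0.00092,-4e-05,0],[0,0,0.5]],
    [[-0.00092,-4e-05,0],[0,0,0.5]],
    [[-0.00092,-4e-05,0],[0,0,0.5]]
  ]
}}

```text
time: 22.15
tool_pos: [542.7, -173.4, 87.8]
tcp_rot: [3.136, 0.015, -0.168]
contact_force: [3.5, 0.5, 4.5]
grip_width: 21.5
finger_force: 30.1
```

Call:
{"fn": "servo_tool", "kwargs": {
  "deltas": [
    [[-0.00092,-4e-05,0],[0,0,0.5]],
    [[-0.00092,-4e-05,0],[0,0,0.5]],
    [[-0.00092,-4e-05,0],[0,0,0.5]],
    [[-0.00092,-4e-05,0],[0,0,0.5]]
  ]
}}

```text
time: 22.65
tool_pos: [539.0, -172.6, 87.8]
tcp_rot: [3.135, 0.015, -0.203]
contact_force: [3.6, 0.9, 5.1]
grip_width: 21.0
finger_force: 30.1
```

Call:
{"fn": "servo_tool", "kwargs": {
  "deltas": [
    [[-0.00092,-4e-05,0],[0,0,0.5]],
    [[-0.00092,-4e-05,0],[0,0,0.5]],
    [[-0.00092,-4e-05,0],[0,0,0.5]],
    [[-0.00092,-4e-05,0],[0,0,0.5]]
  ]
}}

```text
time: 23.15
tool_pos: [535.2, -171.6, 87.8]
tcp_rot: [3.135, 0.015, -0.238]
contact_force: [4.4, -0.2, 6.6]
grip_width: 21.2
finger_force: 30.1
```

```bash
python3 - <<'E'
from h import *
s=bot.capture('scene')[:,:,::-1]; t=bot.capture('top')[:,:,::-1]
# red knob centroid in both views (bright saturated red)
for n,i,(x0,y0,x1,y1) in (('scene',s,(322,195,345,220)),('top',t,(160,180,190,212))):
    c=i[y0:y1,x0:x1].astype(int); m=(c[...,2]>195)&(c[...,1]<70)
    ys,xs=np.nonzero(m); p=(x0+xs.mean(),y0+ys.mean()); 
    a=.037; Rm=np.array([[np.cos(a),np.sin(a)],[-np.sin(a),np.cos(a)]])
    k=Rm@(onz(n,[p],118)[0][:2]-np.array([561.84,-72.75]))-[-51,159]
    print(n,m.sum(),p,k,np.arctan2(k[0],k[1])+.2)
E
```

```text
scene 41 (np.float64(331.4878048780488), np.float64(208.41463414634146)) [-11.52769101 141.46140611] 0.11868965882219754
top 37 (np.float64(170.6216216216216), np.float64(191.45945945945945)) [ -1.50285071 143.89464383] 0.1895562751131811
```

Call:
{"fn": "servo_tool", "kwargs": {
  "deltas": [
    [[-0.0009,-4e-05,0],[0,0,0.5]],
    [[-0.0009,-4e-05,0],[0,0,0.5]],
    [[-0.0009,-4e-05,0],[0,0,0.5]],
    [[-0.0009,-4e-05,0],[0,0,0.5]]
  ]
}}

```text
time: 23.75
tool_pos: [531.8, -170.5, 87.8]
tcp_rot: [3.134, 0.015, -0.272]
contact_force: [4.2, -1.2, 4.7]
grip_width: 21.1
finger_force: 30.1
```

```bash
python3 - <<'E'
from h import *
s=bot.capture('scene')[:,:,::-1]; t=bot.capture('top')[:,:,::-1]
cv2.imwrite("pics/m5.png",np.vstack([cv2.resize(s[160:265,170:350],(515,300),interpolation=cv2.INTER_CUBIC),cv2.resize(t[125:240,150:347],(515,300),interpolation=cv2.INTER_CUBIC)]))
P=lambda v,l:np.array([561.84,-72.75,0])+np.array([*(np.array([[np.cos(.037),-np.sin(.037)],[np.sin(.037),np.cos(.037)]])@np.array((-51+(145*np.cos(l)-53*np.sin(l))*np.sin(v-.2),159+(145*np.cos(l)-53*np.sin(l))*np.cos(v-.2)))),56+145*np.sin(l)+53*np.cos(l)])
for v,l in((.02,0),(.15,.12),(.2,.12),(.29,.12)): print(v,pix('top',[P(v,l)]),pix('scene',[P(v,l)]))
o=bot.get_obs();print(o['tool_pos'],o['contact_force'])
E
```

```text
0.02 [[171.65813998 201.10520959]] [[332.49488605 205.84773363]]
0.15 [[172.32382305 193.00757379]] [[330.18589142 208.10122497]]
0.2 [[172.31588444 190.40377014]] [[329.72208    210.11834576]]
0.29 [[172.63030596 185.73006812]] [[328.58566888 213.69555947]]
[ 531.46376596 -170.44502886   87.79430537] [ 1.76550508 -0.61298441  6.85110523]
```

View pics/m5.png

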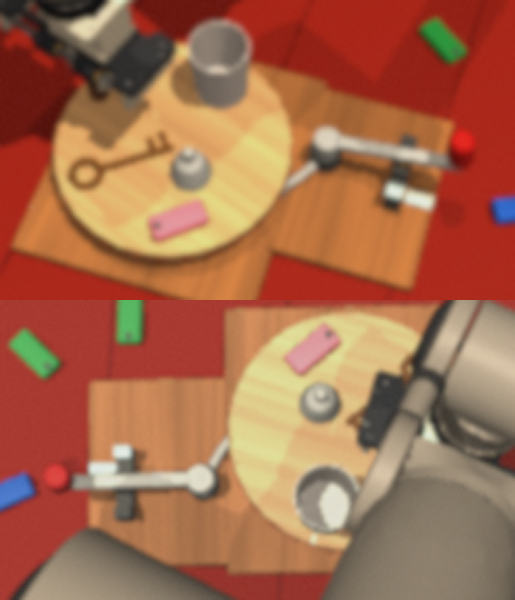

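The cup mouth is now at (220,42) in the scene half and the grip at (462,147); in the top half they are at (327,497) and (57,477). I'll compare the lever's angle in the two pictures and work out the cup's angle.

```bash
python3 - <<'E'
from h import *
a=.037; Rm=np.array([[np.cos(a),np.sin(a)],[-np.sin(a),np.cos(a)]]); C=np.array([561.84,-72.75])
for f in ('pics/m4.png','pics/m5.png'):
    i=cv2.imread(f).astype(int)
    for nm,(x0,y0,x1,y1) in (('sc',(440,120,490,180)),('top',(35,450,80,500))):
        c=i[y0:y1,x0:x1]; m=(c[...,2]>200)&(c[...,1]<60)
        ys,xs=np.nonzero(m); u,v=x0+xs.mean(),y0+ys.mean()
        print(f,nm,m.sum(),u,v, (170+u*180/515,160+v*.35) if nm=='sc' else (150+u*197/515,125+(v-300)*115/300))
for n,p in (('scene',(170+220*.3495,160+43*.35)),('top',(150+327*197/515,125+(497-300)*115/300)),('scene',(170+203*.3495,160+41*.35)),('top0',(145+655/4,115+313/4))):
    w=onz(n[:5].replace('top0','top'),[p],137)[0]; b=Rm@(w[:2]-C); print(n,b,np.arctan2(-b[1],-b[0]))
E
```

```text
pics/m4.png sc 297 462.02356902356905 143.77104377104376 (np.float64(331.48396587231537), np.float64(210.3198653198653))
pics/m4.png top 2 53.0 470.0 (np.float64(170.27378640776698), np.float64(190.16666666666669))
pics/m5.png sc 294 462.8979591836735 139.93197278911566 (np.float64(331.78957796710915), np.float64(208.97619047619048))
pics/m5.png top 7 57.42857142857143 467.42857142857144 (np.float64(171.96782246879334), np.float64(189.1809523809524))
scene [-86.5578688   31.41398869] -0.3481423115551963
top [-81.90873753  29.44261376] -0.34507419834869385
scene [-83.52186149  13.41465784] -0.1592524498099526
top0 [-64.15311258 -56.76448721] 0.7243694123429971
```

The cup is now at about -0.35, so I've passed the notch. At -0.05 to -0.1 the deck lagged, the force rose to 9 N and the lever dipped inwards by about 0.03. That looks like the notch passed too fast for the latch. I'll go back past it and come round clockwise much more slowly.

Call:
{"fn": "servo_tool", "kwargs": {
  "deltas": [
    [[0.0012,-2e-05,0],[0,0,-0.65]],
    [[0.00238,-3e-05,-4e-05],[0,0,-1.3]],
    [[0.00238,-3e-05,-4e-05],[0,0,-1.3]],
    [[0.00238,-3e-05,-4e-05],[0,0,-1.3]],
    [[0.00238,-3e-05,-4e-05],[0,0,-1.3]],
    [[0.00238,-3e-05,-4e-05],[0,0,-1.3]],
    [[0.00238,-3e-05,-4e-05],[0,0,-1.3]],
    [[0.00238,-3e-05,-4e-05],[0,0,-1.3]]
  ]
}}

```text
time: 24.85
tool_pos: [547.6, -174.3, 87.8]
tcp_rot: [3.136, 0.02, -0.102]
contact_force: [-5.3, -2.0, 9.2]
grip_width: 21.3
finger_force: 30.0
```

Call:
{"fn": "servo_tool", "kwargs": {
  "deltas": [
    [[0.00238,-3e-05,-4e-05],[0,0,-1.3]],
    [[0.00238,-3e-05,-4e-05],[0,0,-1.3]],
    [[0.00238,-3e-05,-4e-05],[0,0,-1.3]],
    [[0.00238,-3e-05,-4e-05],[0,0,-1.3]]
  ]
}}

```text
time: 25.35
tool_pos: [558.1, -175.3, 87.8]
tcp_rot: [3.137, 0.018, -0.011]
contact_force: [0.0, -3.6, 6.8]
grip_width: 21.3
finger_force: 30.0
```

Call:
{"fn": "servo_tool", "kwargs": {
  "deltas": [
    [[0.00238,-3e-05,-4e-05],[0,0,-1.3]],
    [[0.00238,-3e-05,-4e-05],[0,0,-1.3]],
    [[0.00238,-3e-05,-4e-05],[0,0,-1.3]],
    [[0.00238,-3e-05,-4e-05],[0,0,-1.3]],
    [[0.00238,-3e-05,-4e-05],[0,0,-1.3]],
    [[0,0,0],[0,0,0]]
  ]
}}

```text
time: 26.1
tool_pos: [569.0, -175.3, 87.8]
tcp_rot: [3.139, 0.021, 0.102]
contact_force: [-5.5, -5.5, 8.6]
grip_width: 21.0
finger_force: 30.0
```

Call:
{"fn": "servo_tool", "kwargs": {
  "deltas": [
    [[-0.0005,0,0],[0,0,0.2]],
    [[-0.0005,0,0],[0,0,0.2]],
    [[-0.0004,0,0],[0,0,0.2]],
    [[-0.0004,0,0],[0,0,0.2]],
    [[-0.0004,0,0],[0,0,0.2]],
    [[-0.0004,0,0],[0,0,0.2]],
    [[-0.0004,0,0],[0,0,0.2]],
    [[-0.0004,0,0],[0,0,0.2]],
    [[-0.0004,0,0],[0,0,0.2]],
    [[-0.0004,0,0],[0,0,0.2]],
    [[-0.0004,0,0],[0,0,0.2]],
    [[-0.0004,0,0],[0,0,0.2]]
  ]
}}

```text
time: 27.6
tool_pos: [565.5, -175.5, 87.8]
tcp_rot: [3.138, 0.017, 0.06]
contact_force: [1.2, -3.7, 4.2]
grip_width: 21.7
finger_force: 30.0
```

Call:
{"fn": "servo_tool", "kwargs": {
  "deltas": [
    [[-0.0004,0,0],[0,0,0.2]],
    [[-0.0004,0,0],[0,0,0.2]],
    [[-0.0004,0,0],[0,0,0.2]],
    [[-0.0004,0,0],[0,0,0.2]],
    [[-0.0004,0,0],[0,0,0.2]],
    [[-0.0004,0,0],[0,0,0.2]],
    [[-0.0004,0,0],[0,0,0.2]],
    [[-0.0004,0,0],[0,0,0.2]]
  ]
}}

```text
time: 28.6
tool_pos: [562.8, -175.5, 87.8]
tcp_rot: [3.137, 0.016, 0.032]
contact_force: [4.2, -4.0, 3.5]
grip_width: 21.0
finger_force: 30.0
```

Call:
{"fn": "servo_tool", "kwargs": {
  "deltas": [
    [[-0.0004,0,0],[0,0,0.2]],
    [[-0.0004,0,0],[0,0,0.2]],
    [[-0.0004,0,0],[0,0,0.2]],
    [[-0.0004,0,0],[0,0,0.2]],
    [[-0.0004,0,0],[0,0,0.2]],
    [[-0.0004,0,0],[0,0,0.2]],
    [[-0.0004,0,0],[0,0,0.2]],
    [[-0.0004,0,0],[0,0,0.2]]
  ]
}}

```text
time: 29.6
tool_pos: [560.8, -175.4, 87.8]
tcp_rot: [3.137, 0.014, 0.005]
contact_force: [8.4, -4.0, -1.0]
grip_width: 21.4
finger_force: 30.0
```

```bash
cat > lev.py <<'E'
from h import *
s=bot.capture('scene')[:,:,::-1]
c=cv2.resize(s[160:265,170:350],(515,300),interpolation=cv2.INTER_CUBIC)[110:190,440:490].astype(int)
m=(c[...,2]>200)&(c[...,1]<60); ys,xs=np.nonzero(m)
print('knob row',110+ys.mean(),'col',440+xs.mean(),m.sum(),'(m4 143.8 ~.19, m5 139.9 ~.16)')
o=bot.get_obs(); print(o['time'],o['tool_pos'].round(1),o['contact_force'].round(1))
E
python3 lev.py
```

```text
knob row 149.84013605442178 col 460.48979591836735 294 (m4 143.8 ~.19, m5 139.9 ~.16)
29.65 [ 560.8 -175.4   87.8] [ 8.3 -4.2 -0.3]
```

The lever has swung in to about 0.25 and the force is rising. I'll confirm with a little more push.

Call:
{"fn": "servo_tool", "kwargs": {
  "deltas": [
    [[-0.0004,0,0],[0,0,0.2]],
    [[-0.0004,0,0],[0,0,0.2]],
    [[-0.0004,0,0],[0,0,0.2]],
    [[0,0,0],[0,0,0]]
  ]
}}

```text
time: 30.15
tool_pos: [559.5, -175.4, 87.8]
tcp_rot: [3.137, 0.014, -0.006]
contact_force: [9.4, -4.4, -0.2]
grip_width: 21.1
finger_force: 30.0
```

```bash
python3 lev.py
```

```text
knob row 147.37293729372936 col 461.2178217821782 303 (m4 143.8 ~.19, m5 139.9 ~.16)
30.2 [ 559.5 -175.4   87.8] [ 8.8 -4.   1.5]
```

Call:
{"fn": "servo_tool", "kwargs": {
  "deltas": [
    [[0.0008,0,0],[0,0,-0.4]],
    [[0.0008,0,0],[0,0,-0.4]],
    [[0.0008,0,0],[0,0,-0.4]],
    [[0,0,0],[0,0,0]]
  ]
}}

```text
time: 30.7
tool_pos: [560.4, -175.4, 87.8]
tcp_rot: [3.137, 0.017, 0.015]
contact_force: [2.6, -5.2, 4.3]
grip_width: 21.4
finger_force: 30.0
```

```bash
python3 lev.py
```

```text
knob row 147.64820846905536 col 461.00325732899023 307 (m4 143.8 ~.19, m5 139.9 ~.16)
30.75 [ 560.3 -175.4   87.8] [ 1.8 -4.8  3.8]
```

Call:
{"fn": "servo_tool", "kwargs": {
  "deltas": [
    [[0.0008,0,0],[0,0,-0.4]],
    [[0.0008,0,0],[0,0,-0.4]],
    [[0,0,0],[0,0,0]]
  ]
}}

```text
time: 31.12
tool_pos: [561.8, -175.4, 87.8]
tcp_rot: [3.138, 0.018, 0.029]
contact_force: [2.4, -4.8, 4.5]
grip_width: 21.0
finger_force: 30.0
```

```bash
python3 lev.py
```

```text
knob row 150.40666666666667 col 460.03333333333336 300 (m4 143.8 ~.19, m5 139.9 ~.16)
31.175 [ 561.7 -175.5   87.8] [ 0.8 -4.6  4.3]
```

Call:
{"fn": "servo_tool", "kwargs": {
  "deltas": [
    [[0.0008,0,0],[0,0,-0.4]],
    [[0.0008,0,0],[0,0,-0.4]],
    [[0,0,0],[0,0,0]]
  ]
}}

```text
time: 31.55
tool_pos: [563.3, -175.5, 87.8]
tcp_rot: [3.138, 0.018, 0.043]
contact_force: [0.7, -6.2, 5.4]
grip_width: 21.0
finger_force: 30.0
```

```bash
python3 lev.py
```

```text
knob row 151.95238095238096 col 459.66326530612247 294 (m4 143.8 ~.19, m5 139.9 ~.16)
31.6 [ 563.3 -175.5   87.8] [ 0.8 -4.8  5.7]
```

Call:
{"fn": "servo_tool", "kwargs": {
  "deltas": [
    [[0.0008,0,0],[0,0,-0.4]],
    [[0.0008,0,0],[0,0,-0.4]],
    [[0,0,0],[0,0,0]]
  ]
}}

```text
time: 31.98
tool_pos: [564.8, -175.5, 87.8]
tcp_rot: [3.138, 0.018, 0.057]
contact_force: [0.6, -5.0, 5.5]
grip_width: 21.3
finger_force: 30.0
```

```bash
python3 lev.py
```

```text
knob row 151.98287671232876 col 459.6472602739726 292 (m4 143.8 ~.19, m5 139.9 ~.16)
32.025 [ 564.8 -175.5   87.8] [ 0.1 -5.9  5.7]
```

The lever plateaus fully sprung in (v≈0.27) over tool x = 563 to 565, so this is the notch and my extra push was riding up its tapered wall. I'll release the post here and go to the lever.

Call:
{"fn": "servo_tool", "kwargs": {
  "deltas": [
    [[0,0,0],[0,0,0]],
    [[0,0,0],[0,0,0]],
    [[0,0,0],[0,0,0]],
    [[0,0,-0.03],[0,0,0]],
    [[0,0,-0.04],[0,0,0]],
    [[0,0,-0.04],[0,0,0]]
  ],
  "fingers": 0.6
}}

```text
time: 32.78
tool_pos: [566.7, -173.3, 198.2]
tcp_rot: [3.141, 0.019, 0.058]
contact_force: [-0.5, -0.3, 0.2]
grip_width: 55.1
finger_force: 0.0
```

Call:
{"fn": "servo_tool", "kwargs": {
  "deltas": [
    [[-0.0036,-0.0446,0],[0,0,0]],
    [[-0.0036,-0.0446,0],[0,0,0]],
    [[-0.0036,-0.0446,0],[0,0,0]],
    [[-0.0036,-0.0446,0],[0,0,0]],
    [[-0.0036,-0.0446,0],[0,0,0]],
    [[-0.0036,-0.0446,0],[0,0,0]],
    [[-0.0036,-0.0446,0],[0,0,0]],
    [[-0.0036,-0.0446,0],[0,0,0]],
    [[-0.0036,-0.0446,0],[0,0,0]],
    [[0,0,0],[0,0,-9.4]],
    [[0,0,0],[0,0,-9.4]],
    [[0,0,0],[0,0,-9.4]],
    [[0,0,0],[0,0,-9.4]],
    [[0,0,0],[0,0,-9.4]],
    [[0,0,0],[0,0,-9.4]],
    [[0,0,0],[0,0,-9.4]],
    [[0,0,0],[0,0,-9.4]],
    [[0,0,0],[0,0,-9.4]],
    [[0,0,0],[0,0,0]]
  ],
  "fingers": 0.8
}}

```text
time: 35.15
tool_pos: [511.4, 225.2, 197.0]
tcp_rot: [-3.124, 0.004, 1.533]
contact_force: [-0.1, -0.4, -0.3]
grip_width: 74.0
finger_force: 0.0
```

```bash
python3 - <<'E'
from h import *
m=bot.camera_model('wrist'); im=bot.capture('wrist')[:,:,::-1]
s=bot.capture('scene')[:,:,::-1]
cv2.imwrite("pics/w6.png",np.hstack([im,cv2.resize(s[160:265,170:350],(288,168))if 0 else cv2.copyMakeBorder(cv2.resize(s[160:265,170:350],(288,168)),0,216,0,0,cv2.BORDER_CONSTANT)]))
for v in (.2,.24,.27,.3):
    l=.12; r=145*np.cos(l)-53*np.sin(l); b=np.array((-51+r*np.sin(v-.2),159+r*np.cos(v-.2))); a=.037
    print(v,pix('wrist',[[561.84+np.cos(a)*b[0]-np.sin(a)*b[1],-72.75+np.sin(a)*b[0]+np.cos(a)*b[1],56+145*np.sin(l)+53]],m)+[2,-6])
o=bot.get_obs();print(o['tool_pos'],o['tcp_rot'],o['time'])
E
```

```text
0.2 [[244.96680374 195.93206729]]
0.24 [[251.57329101 195.63013338]]
0.27 [[256.5415357  195.56712589]]
0.3 [[261.51393831 195.64451136]]
[511.50165456 225.16806387 197.12669198] [-3.12399622  0.00368954  1.53082864] 35.25
```

View pics/w6.png

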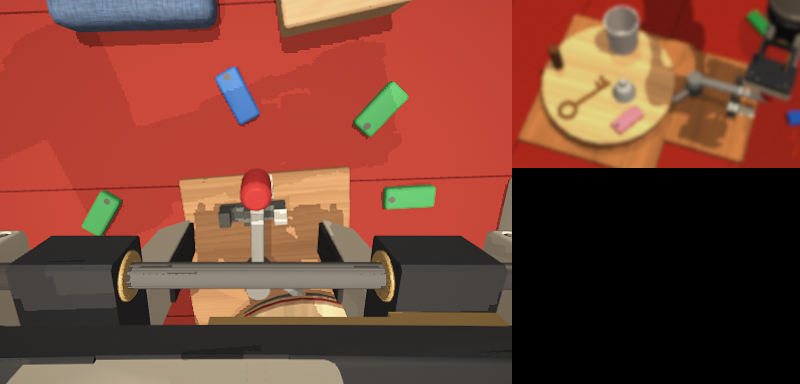

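The wrist view shows the red grip at (256,190), so v≈0.27: sprung into the notch and centred between the fingers. The loose items are all on the deck.

Call:
{"fn": "servo_tool", "kwargs": {
  "deltas": [
    [[-0.001,-0.0015,0.03],[0,0,0]],
    [[0,0,0.03],[0,0,0]],
    [[0,0,0.025],[0,0,0]],
    [[0,0,0.02],[0,0,0]],
    [[0,0,0],[0,0,0]]
  ]
}}

```text
time: 35.88
tool_pos: [507.3, 223.6, 91.0]
tcp_rot: [-3.121, 0.005, 1.532]
contact_force: [0.6, -0.4, 0.1]
grip_width: 73.3
finger_force: 0.0
```

Call:
{"fn": "servo_tool", "kwargs": {
  "deltas": [
    [[0,0,0],[0,0,0]],
    [[0,0,0],[0,0,0]],
    [[0,0,0],[0,0,0]],
    [[0,0,0],[0,0,0]],
    [[0,0,0],[0,0,0]]
  ],
  "fingers": 0.2
}}

```text
time: 36.5
tool_pos: [508.5, 223.9, 92.5]
tcp_rot: [-3.125, 0.003, 1.534]
contact_force: [2.1, 0.3, -0.6]
grip_width: 28.4
finger_force: 1.0
```

Call:
{"fn": "servo_tool", "kwargs": {
  "deltas": [
    [[0,0,0],[0,0,0]],
    [[0,0.002,-0.0005],[0,0,0.8]],
    [[0,0.002,-0.0005],[0,0,0.8]],
    [[0,0.002,0],[0,0,0.8]],
    [[0,0.002,0],[0,0,0.8]],
    [[0,0,0],[0,0,0]]
  ]
}}

```text
time: 37.25
tool_pos: [516.4, 223.4, 93.1]
tcp_rot: [-3.124, 0.004, 1.478]
contact_force: [-0.0, -0.4, -2.3]
grip_width: 27.0
finger_force: 30.0
```

Call:
{"fn": "servo_tool", "kwargs": {
  "deltas": [
    [[0,0.002,0],[0,0,0.8]],
    [[0,0.002,0],[0,0,0.8]],
    [[0,0.0015,0],[0,0,0.6]],
    [[0,0,0],[0,0,0]]
  ]
}}

```text
time: 37.75
tool_pos: [521.8, 222.8, 93.0]
tcp_rot: [-3.125, 0.005, 1.44]
contact_force: [-1.9, -0.4, -3.4]
grip_width: 26.8
finger_force: 30.0
```

Call:
{"fn": "servo_tool", "kwargs": {
  "deltas": [
    [[0,0.0015,0],[0,0,0.6]],
    [[0,0.001,0],[0,0,0.4]],
    [[0.0005,0,0.002],[0,0,0]],
    [[0.0005,0,0.002],[0,0,0]],
    [[0,0,0],[0,0,0]]
  ]
}}

```text
time: 38.38
tool_pos: [524.4, 223.8, 89.2]
tcp_rot: [-3.125, 0.005, 1.422]
contact_force: [-2.2, 1.2, 1.2]
grip_width: 27.3
finger_force: 30.0
```

Light forces as it descends, so I'll continue.

Call:
{"fn": "servo_tool", "kwargs": {
  "deltas": [
    [[0.0008,0,0.003],[0,0,0]],
    [[0.0008,0,0.003],[0,0,0]],
    [[0,0,0],[0,0,0]]
  ]
}}

```text
time: 38.75
tool_pos: [524.6, 225.4, 82.9]
tcp_rot: [-3.125, 0.005, 1.422]
contact_force: [-2.1, 3.4, 1.8]
grip_width: 26.7
finger_force: 30.0
```

Call:
{"fn": "servo_tool", "kwargs": {
  "deltas": [
    [[0.0006,0,0.003],[0,0,0]],
    [[0.0006,0,0.003],[0,0,0]],
    [[0.0003,0,0.002],[0,0,0]],
    [[0,0,0],[0,0,0]]
  ]
}}

```text
time: 39.25
tool_pos: [525.0, 227.1, 75.1]
tcp_rot: [-3.126, 0.004, 1.422]
contact_force: [-1.3, 5.8, 2.1]
grip_width: 27.0
finger_force: 30.0
```

Call:
{"fn": "servo_tool", "kwargs": {
  "deltas": [
    [[-0.0005,0,0.0015],[0,0,0]],
    [[0,0,0],[0,0,0]]
  ]
}}

```text
time: 39.5
tool_pos: [525.3, 227.2, 74.3]
tcp_rot: [-3.127, 0.003, 1.422]
contact_force: [-1.4, 7.1, 6.4]
grip_width: 27.0
finger_force: 30.0
```

Call:
{"fn": "servo_tool", "kwargs": {
  "deltas": [
    [[0,0,0],[0,0,0]],
    [[0,0,0],[0,0,0]],
    [[0,0,0],[0,0,0]],
    [[0,0,0],[0,0,0]],
    [[0,0,-0.03],[0,0,0]],
    [[0,0,-0.04],[0,0,0]],
    [[0,0,-0.04],[0,0,0]],
    [[0.04,0,-0.03],[0,0,0]],
    [[0.05,0,0],[0,0,0]],
    [[0.05,0,0],[0,0,0]],
    [[0,0,0],[0,0,0]]
  ],
  "fingers": 0.8
}}

```text
time: 40.88
tool_pos: [547.0, 367.9, 211.7]
tcp_rot: [-3.124, 0.005, 1.426]
contact_force: [-0.0, -0.1, -0.3]
grip_width: 73.7
finger_force: 0.0
```

```bash
python3 - <<'E'
from h import *
s=bot.capture('scene')[:,:,::-1]; t=bot.capture('top')[:,:,::-1]
cv2.imwrite("pics/m7.png",np.hstack([cv2.resize(s[150:265,170:350],(400,256),interpolation=cv2.INTER_CUBIC),cv2.resize(t[125:240,150:330],(400,256),interpolation=cv2.INTER_CUBIC)]))
for v in (.3,.38):
    a=.037;b=np.array((-51+145*np.sin(v-.2),159+145*np.cos(v-.2)));w=[561.84+np.cos(a)*b[0]-np.sin(a)*b[1],-72.75+np.sin(a)*b[0]+np.cos(a)*b[1],109]
    p,q=pix('scene',[w])[0],pix('top',[w])[0]; print(v,(p-[170,150])*2.222,(q-[150,125])*2.222+[400,0])
o=bot.get_obs();print(o['tool_pos'],o['time'])
E
```

```text
0.3 [355.58756086 150.32624774] [447.52527671 135.61345955]
0.38 [352.43282836 157.51267679] [449.07654741 126.14903866]
[547.32592016 364.86801755 212.10205687] 40.975
```

View pics/m7.png

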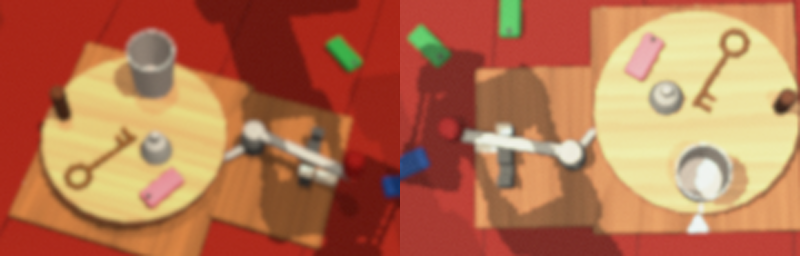

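The final view shows the red grip at (354,160) in the scene half and (449,128) in the top half, matching v = 0.38 with the arm down in the white-marked notch. The cup stands at the arrow, the key, fob and bell are on the deck, and the gripper is clear.

```bash
python3 -c "
from plant import bot
print(bot.close_job())"
```

```text
the job is handed in; nothing more can be done
None
```

The turntable is turned to the arrow with the latch in its notch, the lever is down fully home in the white-marked notch, and the job was handed in at about 41 s. I first overshot the notch to about -0.35 rad, so I turned back and came round again slowly. I checked the final state by camera, but did not nudge the deck to test the lock.

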